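Dispense one drinking-chocolate ball and hold it, level and turned, over the mug

TASK

Get one chocolate ball ready for the cream mug that stands beside the dispenser: pull the dispenser's sprung black handle out to its stop once and let the spring take it home, so that one ball rolls down the chute into the blue pouring dish. Then lift the dish straight up off the dispenser's tongue, keep it level with the ball resting in its middle, turn it in the air through a quarter turn so that its pouring lip points sideways to the side where the mug stands, and bring it there so that the lip is a few centimetres above the middle of the mug's mouth. Finish while still holding the dish there, level and still, ready to tip; do not touch the chocolate with the fingers, and leave the mug and the other things standing where they are.

Things in the scene. Friction and masses are not known exactly. Their poses are not given: they have to be found in the camera images.
- dispenser: White countertop ball dispenser on a wooden foot, fixed: 62 mm deep (its x), 124 mm wide (y), 110 mm high, with a clear column of chocolate balls to 206 mm. Origin on the worktop under its drop opening. -x is its front, where the chute and the dish are; +y is the side where the handle comes out. A full pull drops one ball, which rolls down the chute into the dish within about 1.5 s.
- chute_end (a point): Front end of the steel chute's floor, 38 mm above the worktop, at x = -79 mm of the dispenser. The chute is 34 mm wide, its side walls rise to 51 mm here, and it climbs back into the housing at 9 deg. Under it a wooden tongue, 44 mm wide (y) and 5 mm thick, runs out to x = -154 mm and carries the dish.
- pull_grip (a point): The dispenser's black upright paddle handle, 34 mm (along the dispenser's x) by 12 mm (along y) by 42 mm high; this point is in its middle, 10 mm below its top edge (the top is 125 mm above the worktop when home and pulled: it moves level). It stands 38 mm off the housing on an 8 mm rod whose top is 32 mm below the paddle's top, so a finger fits behind it from above; keep fingertips above 96 mm.
- pull (a joint): Travel of the sprung handle in m along the dispenser's +y: 0 home, 0.036 at its stop. The spring pulls it home with about 1.8 N at home and 4.3 N at the stop; let go, it goes home by itself.
- dish: Blue pouring dish, ~0.12 kg: 64 mm square with upright flat sides (grip the sides left and right of the lip), 26 mm high, round hollow, floor rising 6 deg round the middle. Origin: centre of the underside, 5 mm up at the start; x axis: to the lip, at first away from the chute, which ends 5 mm behind it. These two sides overhang the tongue by 10 mm; fingers fit beside it.
- dish_lip (a point): Tip of the dish's pouring lip, 42 mm from the dish's middle along its x, 23 mm above its underside.
- ball_1_center (a point): Centre of the chocolate ball that will come out: brown, 25 mm in diameter, 11 g; at the start it sits in the slide's pocket at the foot of the column. It rolls easily; lying in the middle of the dish its centre is 17.6 mm above the dish's underside.
- ball_2_center (a point): Centre of the next chocolate ball, which stays in the column (it sinks into the pocket when the handle has gone home).
- ball_3_center (a point): Centre of the third chocolate ball in the column.
- ball_4_center (a point): Centre of the fourth, top chocolate ball in the column.
- mug: Plain cream mug, loose, at the front beside the dispenser (another stands far back by the spices), 101 mm high, 92 mm across its round body, handle towards the robot. Stands on the worktop to the left or the right of the dish. Origin on its underside, 15 mm from the body's axis towards the handle.
- mug_mouth (a point): Centre of the mug's mouth, at rim height (101 mm), opening about 82 mm across.
- jar: Peanut-butter jar with red lid, 63 mm across and 91 mm high, on the other side of the dish than the mug; leave it alone. Origin under its middle.
- spoon: Table spoon, 192 mm long, lying on the left; leave it alone.
- the_lemon: Lemon, 83x58x58 mm, on the left; leave it alone.
- dispenser_column (a point): A point on the axis of the dispenser's clear column, 120 mm above the worktop.
- ball_1: The chocolate ball that will come out (its origin turns with it as it rolls; use its centre point).
Not all that is in view belongs to the job. Several things have the shape of the dish; the one meant has the colours described above.

How it is judged (in metres and radians):
On the way, in this order (a step that is already met when the one before it is completed fails the run):
1. the handle is pulled out to its stop (value of joint pull above 0.033 m), for 0.05 s.
2. the handle is home again and one ball lies in the dish on the tongue (value of joint pull below 0.005 m and horizontal distance between ball_1_center and dish below 0.012 m and height (world z) of ball_1_center below 0.035 m and distance of dish from where it was at the start of the episode below 0.015 m), for 0.2 s.
3. the dish is lifted off, level and not yet turned, ball in the middle (height (world z) of dish above 0.04 m and angle between dish's own z axis and vertical below 0.15 rad and horizontal distance between ball_1_center and dish below 0.01 m and angle between the x axis of dish and the x axis of dispenser, either way round below 0.5 rad and contact force between the fingers and dish above 0.5 N), for 0.05 s.
At the end, for the whole second after the job is handed in: Dish held level (5 deg) and still, underside 3 to 79 mm above the mug rim, lip tip within 30 mm of the mouth's middle, turned 90 deg (+-20) from its place at the dispenser, ball within 8 mm of its middle, touching no mug or dispenser; handle home, other balls in the column (height (world z) of dish between 0.104 and 0.18 m and angle between dish's own z axis and vertical below 0.09 rad and horizontal distance between ball_1_center and dish below 0.008 m and z of ball_1_center in the frame of dish below 0.026 m and angle between the x axis of dish and the x axis of dispenser, either way round above 1.22 rad and x of mug_mouth in the frame of dish above 0.01 m and horizontal distance between dish_lip and mug_mouth below 0.03 m and contact force between the fingers and dish above 0.5 N and contact force between dish and mug below 0.1 N and contact force between each of dish, the fingers and dispenser below 0.1 N and linear speed of dish below 0.02 m/s and linear speed of ball_1 below 0.03 m/s and value of joint pull below 0.005 m and horizontal distance between each of ball_2_center, ball_3_center, ball_4_center and dispenser_column below 0.02 m); the arm keeps its last pose, push and grip.
It fails at once if a chocolate ball falls onto the worktop, or a second one is dispensed (height (world z) of ball_1_center below 0.016 m or horizontal distance between ball_2_center and dispenser_column above 0.02 m).
It fails at once if while the dish is in the air the ball rolls over 14 mm from its middle, or the dish tilts over 11 deg (height (world z) of dish above 0.04 m and (horizontal distance between ball_1_center and dish above 0.014 m or angle between dish's own z axis and vertical above 0.2 rad)).
It fails at once if the fingers touch the chocolate (contact force between the fingers and ball_1 above 0.2 N).
It fails at once if the mug is pushed over 10 mm (distance of mug from where it was at the start of the episode above 0.01 m).
It fails at once if the jar, spoon or lemon is pushed over 15 mm (distance of any of jar, spoon, the_lemon from where it was at the start of the episode above 0.015 m).
It also fails if it takes over 61 s, if anything falls off the work surface, if the arm or the gripper's body presses on something with over 40 N, if the wrist force passes 120 N, or if a joint passes its speed limit or range.

ROBOT

A 7-joint arm with a two-finger parallel gripper is mounted at the origin on a cart in front of the work surface, level with it; the furniture and walls round the work are solid. World frame = base frame: x ahead of the robot, y to its left, z up, the work surface at z = 0. Lengths are in m, angles in degrees, forces in N, time in s.
With the tool pointing down it reaches from about 0.425 to 0.875 m from the base axis. Payload 4.7 kg.
Tool frame: the origin (TCP) lies midway between the tips of the shut fingers; the grasp point (between the pads) lies 19 mm behind it; z points along the fingers, y is the line along which they close (so a half turn about z gives the same grasp; the last joint's range is limited). The gripper opens to 87 mm and grips with 3 to 60 N. Pads are 19 mm wide; open, the fingers measure 117 mm over their backs; the gripper's body (75 mm by 190 mm) begins 51 mm behind the grasp point.
Start: joints at [67.672, 18.392, -4.016, 83.108, 1.295, 78.541, -3.26], TCP at [0.255, -0.598, 0.223] pointing down, gripper open.
Joint ranges: [-163.93, 163.93], [-17.29, 119.83], [-79.2, 71.16], [3.27, 140.29], [-89.18, 269.18], [5.43, 117.66], [-154.24, 154.24]. Speed limits (degrees/s): [147.25, 147.25, 180, 180, 180, 180, 180].

INTERFACE

Orientations are given as [roll, pitch, yaw] about the fixed x, y, z axes, in that order (R = Rz(yaw) Ry(pitch) Rx(roll)).
In Python, from cell import env gives the robot as it stands. The module is installed in compiled form; this text tells all that it offers.
- The arm moves only by the tool step_arm, never from a script. Its argument "rows" is a list of rows, each an object with "angular": the turn, a rotation vector about the tool's x, y, z in units of pi rad (1.0 is pi rad), a list of three; "slide": the shift along the tool's x, y, z in units of 500 mm (1.0 is 500 mm), a list of three; "jaw": the opening, from 0 (shut) to 1 (fully open). A call has 1 to 10 rows; each row shifts and turns the commanded pose from where the row before left it, along the tool's axes as they then stand; what a row does not reach is not made up. A row lasts 1/8 s, in which the tool goes at most 62.5 mm and 10.7 degrees, less where a joint would pass 70% of its speed; a pose out of reach is approached as far as the arm can. A call with a number of a shift or a turn outside -1 to 1 is refused whole. A call with a gripper value outside its range is refused whole. The fingers move at their own pace and stop on an object; "newtons" is the grip in N (left out, the last holds). Time passes only in rows, so rows that do not move let the fingers close. It gives the time, the measured TCP pose, the force, the opening and the grip force at its end, in the units of the state.
- env.get_obs(): the state, without advancing time (a new reading comes with each control period).
- env.read_camera(name): name is "scene" or "top"; returns the picture (400x640x3 uint8, red, green, blue); there is no depth.
- env.camera_info(name): a dict with "fx", "fy", "cx", "cy" (pixels), "R" (3x3) and "t" (3): a world point X has camera coordinates R X + t. Camera axes: x right, y down, z forward; pixel columns grow to the right and rows downward; lengths in m; the calibration is good to about 2 mm. A picture is of the moment at which its call begins. camera_info takes no time and is no camera call.
- env.sign_off(): hands the job in; it is judged then, once.
The state is a dict: "time_s": time; "qpos": joint angles; "joint_velocities": joint speeds; "effort": joint torques, N m; "tool_pos": TCP position; "tool_rot": TCP orientation; "force": force on the tool from outside, world axes, zero at the start; "wrist_torque": the same for the moment, N m; "grip_width": finger opening in m; "grasp_force": force on a finger pad.
Only numpy, scipy, OpenCV 4.12 (cv2) and the standard library are available. Lean on these libraries where they do the work, as an engineer would, in place of code of your own. Each camera call takes 0.05 s, during which the arm holds its last target. There are 200 camera calls.

## Working session

There is one attempt and no reset: what is moved stays moved. The work goes in short steps, Python scripts to look and compute and a tool call to move; the robot and the scene stay as the last step left them, time stands still between calls to the robot, and variables do not carry over. Pictures are saved under pics/ and viewed, at most 13 in all, crops included, and the job is handed in when it is done.

Besides the shell and the picture viewer there is one more tool, called after "Emit:" as name([rows], argument=value, ...), one row to a line, values as JSON. step_arm: Moves the arm, as the interface text tells. Shifts and turns lie within -1 to 1; 1 stands for 500 mm of shift or pi rad of turn. Its arguments: {"type":"object","properties":{"rows":{"type":"array"},"newtons":{"type":"number"}},"required":["rows"]}

```bash
mkdir -p pics
python3 - <<'E'
from cell import env
import cv2
for n in("scene","top"):
    cv2.imwrite(f"pics/{n}0.png",env.read_camera(n)[:,:,::-1]); c=env.camera_info(n); print(n,c)
o=env.get_obs();print(o)
E
```

```text
scene {'fx': 393.7064910777687, 'fy': 393.7064910777687, 'cx': 323.19982854295165, 'cy': 205.96834932719494, 'R': array([[-0.59336509, -0.80492592, -0.00348211],
       [-0.42790342,  0.31909459, -0.84562244],
       [ 0.68177454, -0.50027283, -0.53377015]]), 't': array([0.5893848 , 0.21256911, 1.10548444])}
top {'fx': 388.869435231537, 'fy': 388.869435231537, 'cx': 321.617113210243, 'cy': 196.6369664723713, 'R': array([[ 0.01330239, -0.99950842,  0.02838963],
       [-0.98756331, -0.01758107, -0.15623574],
       [ 0.15665806, -0.02595825, -0.98731171]]), 't': array([0.32147956, 0.55081371, 0.98671645])}
{'time_s': 0.1, 'qpos': array([67.6731608 , 18.4348957 , -4.01472166, 83.16803313,  1.29339634,
       78.5410883 , -3.25907985]), 'joint_velocities': array([ 0.04765215, -0.09911374,  0.02097079, -0.20815581,  0.04163619,
       -0.03455796,  0.18064271]), 'effort': array([ 8.20766695e-05, -4.92570519e+01, -4.05620914e-01, -3.13397884e+01,
       -6.41585304e-02,  3.94475518e-02,  7.94792959e-05]), 'tool_pos': array([ 0.25514096, -0.59729011,  0.22156876]), 'tool_rot': array([-1.79901122e+02,  4.16568556e-03,  2.31362718e+01]), 'force': array([-0.30552897, -0.00245469,  0.37661165]), 'wrist_torque': array([ 0.01266004, -0.02218954,  0.03139962]), 'grasp_force': 0.0, 'grip_width': 0.08681213236586693}
```

View pics/scene0.png

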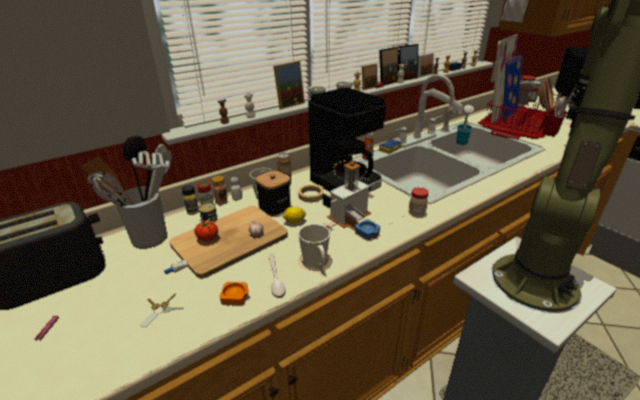

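View pics/top0.png

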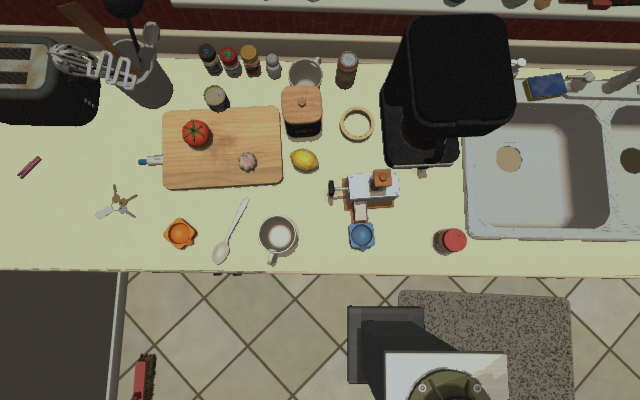

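The top view shows the dispenser at (372,188), its black handle at (331,188), the blue dish at (361,235), the mug to the left at (278,235), and the jar at (452,241). Next I'll enlarge this and measure.

```bash
cat > h.py <<'E'
import numpy as np,cv2
from cell import env
def ray(n,u,v,z):
    c=env.camera_info(n);R=np.array(c["R"]);t=np.array(c["t"])
    o=-R.T@t; d=R.T@np.array([(u-c["cx"])/c["fx"],(v-c["cy"])/c["fy"],1]); return o+d*(z-o[2])/d[2]
def proj(n,X):
    c=env.camera_info(n);p=np.array(c["R"])@np.array(X)+c["t"];return np.array([c["fx"]*p[0]/p[2]+c["cx"],c["fy"]*p[1]/p[2]+c["cy"]])
E
python3 - <<'E'
from h import *
t=cv2.imread("pics/top0.png"); s=cv2.imread("pics/scene0.png")
a=cv2.resize(t[155:265,255:415],None,fx=5,fy=5,interpolation=cv2.INTER_CUBIC)
cv2.imwrite("pics/a.png",a)
b=cv2.resize(s[150:270,280:440],None,fx=5,fy=5,interpolation=cv2.INTER_CUBIC)
cv2.imwrite("pics/b.png",b)
for n,im in(("top",t),("scene",s)):
    h=cv2.cvtColor(im,cv2.COLOR_BGR2HSV);m=cv2.inRange(h,(95,110,50),(125,255,255))
    k,l,st,c=cv2.connectedComponentsWithStats(m)
    for i in range(1,k):
        if st[i,4]>60:
            cnt=cv2.findContours((l==i).astype(np.uint8),0,2)[0][0]
            print(n,st[i],c[i],cv2.minAreaRect(cnt),ray(n,*c[i],.025))
E
```

```text
top [528  77  39  20 334] [547.02095808  87.88323353] ((547.0887451171875, 85.25425720214844), (19.45406723022461, 36.4544677734375), 83.2901611328125) [ 0.87269163 -0.30786235  0.025     ]
scene [504  61  17  47 386] [511.5984456   82.98186528] ((512.1135864257812, 83.89803314208984), (14.465368270874023, 46.14884567260742), 3.094058036804199) [ 1.15030749 -1.75260526  0.025     ]
scene [356 221  23  16 223] [367.23318386 227.92825112] ((366.7758483886719, 227.81031799316406), (22.097745895385742, 13.55575942993164), 21.801406860351562) [0.44699537 0.22408493 0.025     ]
```

View pics/a.png

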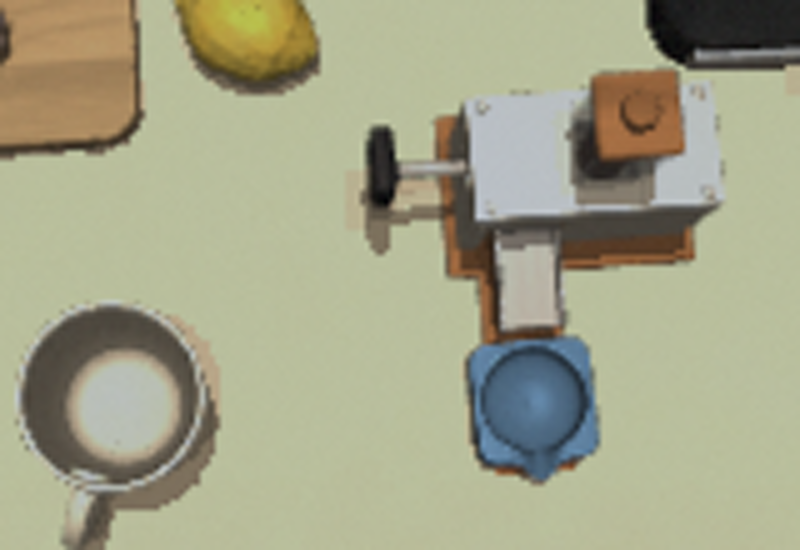

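View pics/b.png

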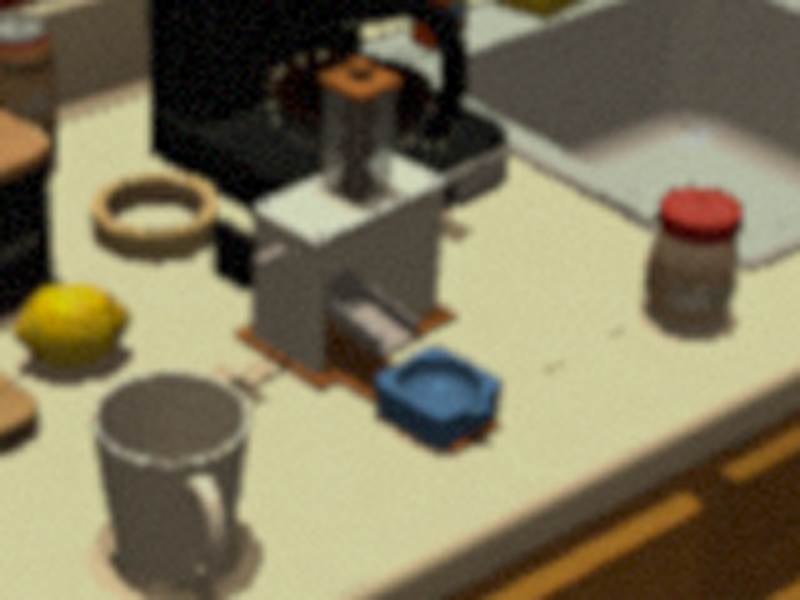

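Run:
```python
from h import *
def T(u,v,z): return ray("top",255+(u+.5)/5-.5,155+(v+.5)/5-.5,z)
P=dict(h_bl=(465,100,.11),h_br=(712,83,.11),h_fr=(722,203,.11),h_fl=(475,220,.11),pad_a=(380,127,.125),pad_b=(383,205,.125),
 chuteL=(500,330,.05),chuteR=(561,327,.05), d1=(470,343,.031),d2=(588,338,.031),d3=(598,462,.031),d4=(477,467,.031),lip=(541,482,.028),well=(534,398,.031),
 mug=(112,396,.101),mugl=(18,396,.101),mugr=(207,396,.101),mugt=(112,302,.101),mugb=(112,490,.101),foot=(452,278,.0),footr=(693,258,0.))
for k,v in P.items(): print(k,T(*v).round(4))
# sub-pixel masks
t=cv2.imread("pics/top0.png");c=t[155:265,255:415]
h=cv2.cvtColor(c,cv2.COLOR_BGR2HSV);print(h[80,105],h[80,98],h[76,106])
m=cv2.inRange(h,(95,70,40),(125,255,255));k,l,st,ce=cv2.connectedComponentsWithStats(m);i=1+st[1:,4].argmax();print(st[i],ce[i])
r=cv2.minAreaRect(cv2.findContours((l==i).astype(np.uint8),0,2)[0][0]);print(r,ray("top",r[0][0]+255,r[0][1]+155,.031))
# fit yaw: cross-check in scene
for n,X in (("pad",T(381,166,.125)),("mug",T(112,396,.101)),("well",T(534,398,.031))): print(n,((proj("scene",X)-[280,150]+.5)*5-.5).round(0))
```

```text
h_bl [0.5909 0.2682 0.11  ]
h_br [0.6019 0.1449 0.11  ]
h_fr [0.5414 0.141  0.11  ]
h_fl [0.5308 0.2631 0.11  ]
pad_a [0.5734 0.311  0.125 ]
pad_b [0.535  0.3092 0.125 ]
chuteL [0.4827 0.2441 0.05  ]
chuteR [0.4848 0.2124 0.05  ]
d1 [0.4774 0.2578 0.031 ]
d2 [0.481  0.1953 0.031 ]
d3 [0.4162 0.1906 0.031 ]
d4 [0.4127 0.254  0.031 ]
lip [0.4055 0.2201 0.028 ]
well [0.449 0.224 0.031]
mug [0.4425 0.4389 0.101 ]
mugl [0.4418 0.4844 0.101 ]
mugr [0.4432 0.3928 0.101 ]
mugt [0.4884 0.4403 0.101 ]
mugb [0.3973 0.4375 0.101 ]
foot [0.5156 0.2647 0.    ]
footr [0.5288 0.1323 0.    ]
[105 105 141] [104 100 125] [105 102 145]
[ 94  68  25  28 574] [106.14111498  80.22299652]
((106.35657501220703, 81.42212677001953), (27.341794967651367, 23.62982749938965), 84.80557250976562) [0.4432138  0.22415768 0.031     ]
pad [234. 233.]
mug [171. 417.]
well [437. 383.]
```

Emit:
step_arm([
  {"angular": [0,0,-0.0564],"slide": [0,0,-0.012],"jaw": 0},
  {"angular": [0,0,-0.0564],"slide": [0,0,-0.012],"jaw": 0},
  {"angular": [0,0,-0.0564],"slide": [0,0,-0.012],"jaw": 0},
  {"angular": [0,0,-0.0564],"slide": [0,0,-0.012],"jaw": 0},
  {"angular": [0,0,-0.0564],"slide": [0,0,-0.012],"jaw": 0},
  {"angular": [0,0,-0.0564],"slide": [0,0,-0.012],"jaw": 0},
  {"angular": [0,0,-0.0564],"slide": [0,0,-0.012],"jaw": 0},
  {"angular": [0,0,0],"slide": [0,0,0],"jaw": 0},
])

```text
time_s: 1.1
tool_pos: [0.2553, -0.5978, 0.2646]
tool_rot: [180.0, 0.0, 94.1]
force: [-0.0, 0.1, 0.5]
grip_width: 0.015
grasp_force: 0.0
```

```bash
cat >> h.py <<'E'
from scipy.spatial.transform import Rotation as Ro
def need(p,yaw):
    o=env.get_obs();R=Ro.from_euler("xyz",o["tool_rot"],degrees=True)
    d=R.inv().apply(np.array(p)-o["tool_pos"]); rv=(R.inv()*Ro.from_euler("xyz",[180,0,yaw],degrees=True)).as_rotvec()
    print("t",o["time_s"],"pos",o["tool_pos"].round(4),o["tool_rot"].round(2),"F",o["force"].round(2),"grip",round(o["grip_width"],4),round(float(o["grasp_force"]),1))
    print("slide",(d/.5).round(4),"ang",(rv/np.pi).round(4),"q",o["qpos"].round(0))
E
python3 - <<'E'
from h import *
need([.48,-.1,.26],94.2)
need([.555,.285,.26],94.2)
for u,v,z in((383,165,0),(383,100,.35),(383,165,.06),(452,241,.091),(375,180,.206)):print(ray("top",u,v,z))
E
```

```text
t 1.1 pos [ 0.2553 -0.5978  0.2646] [1.7999e+02 1.0000e-02 9.4090e+01] F [-0.05  0.06  0.45] grip 0.015 0.0
slide [0.9611 0.5191 0.0091] ang [ 0.0001  0.     -0.0006] q [ 75.  18. -13.  79.   4.  83.  66.]
t 1.1 pos [ 0.2553 -0.5978  0.2646] [1.7999e+02 1.0000e-02 9.4090e+01] F [-0.05  0.06  0.45] grip 0.015 0.0
slide [1.7184 0.7236 0.0091] ang [ 0.0001  0.     -0.0006] q [ 75.  18. -13.  79.   4.  83.  66.]
[0.64417776 0.15909647 0.        ]
[0.68529667 0.2234045  0.35      ]
[0.62938975 0.17037136 0.06      ]
[0.43183755 0.00647531 0.091     ]
[0.5587981 0.2160868 0.206    ]
```

Emit:
step_arm([
  {"angular": [0,0,0],"slide": [0.04,0.02,0],"jaw": 0},
  {"angular": [0,0,0],"slide": [0.08,0.04,0],"jaw": 0},
  {"angular": [0,0,0],"slide": [0.08,0.04,0],"jaw": 0},
  {"angular": [0,0,0],"slide": [0.08,0.04,0],"jaw": 0},
  {"angular": [0,0,0],"slide": [0.08,0.04,0],"jaw": 0},
  {"angular": [0,0,0],"slide": [0.08,0.04,0],"jaw": 0},
  {"angular": [0,0,0],"slide": [0.08,0.04,0],"jaw": 0},
  {"angular": [0,0,0],"slide": [0.08,0.04,0],"jaw": 0},
  {"angular": [0,0,0],"slide": [0.08,0.04,0],"jaw": 0},
  {"angular": [0,0,0],"slide": [0.08,0.04,0],"jaw": 0},
])

```text
time_s: 2.35
tool_pos: [0.4172, -0.2034, 0.2642]
tool_rot: [-180.0, 0.0, 94.0]
force: [0.5, 0.2, 0.5]
grip_width: 0.0005
grasp_force: 0.0
```

Emit:
step_arm([
  {"angular": [0,0,0],"slide": [0.08,0.04,0],"jaw": 0},
  {"angular": [0,0,0],"slide": [0.08,0.04,0],"jaw": 0},
  {"angular": [0,0,0],"slide": [0.08,0.02,0],"jaw": 0},
  {"angular": [0,0,0],"slide": [0.08,0,0],"jaw": 0},
  {"angular": [0,0,0],"slide": [0.08,0,0],"jaw": 0},
  {"angular": [0,0,0],"slide": [0.08,0,0],"jaw": 0},
  {"angular": [0,0,0],"slide": [0.08,0,0],"jaw": 0},
  {"angular": [0,0,0],"slide": [0.08,0,0],"jaw": 0},
  {"angular": [0,0,0],"slide": [0.08,0,0],"jaw": 0},
])

```text
time_s: 3.48
tool_pos: [0.44, 0.159, 0.2642]
tool_rot: [-180.0, 0.0, 94.0]
force: [0.5, 0.2, -0.2]
grip_width: 0.0003
grasp_force: 0.0
```

Run:
```python
from h import *
need([.555,.285,.16],94.2)
```

```text
t 3.475 pos [0.44   0.159  0.2642] [-1.800e+02  4.000e-02  9.397e+01] F [ 0.51  0.22 -0.23] grip 0.0003 0.0
slide [0.2356 0.2469 0.2082] ang [-0.      0.0002 -0.0013] q [ 39.  -6. -58. 102.  -5.  81. -13.]
```

Emit:
step_arm([
  {"angular": [0,0,0],"slide": [0.06,0.04,0],"jaw": 0},
  {"angular": [0,0,0],"slide": [0.06,0.04,0],"jaw": 0},
  {"angular": [0,0,0],"slide": [0.06,0.06,0],"jaw": 0},
  {"angular": [0,0,0],"slide": [0.0356,0.06,0.03],"jaw": 0},
  {"angular": [0,0,0],"slide": [0.02,0.047,0.08],"jaw": 0},
  {"angular": [0,0,0],"slide": [0,0,0.06],"jaw": 0},
  {"angular": [0,0,0],"slide": [0,0,0.03],"jaw": 0},
  {"angular": [0,0,0],"slide": [0,0,0],"jaw": 0},
])

```text
time_s: 4.47
tool_pos: [0.5545, 0.2838, 0.1637]
tool_rot: [-179.9, 0.1, 94.1]
force: [0.8, -0.1, 1.0]
grip_width: 0.0003
grasp_force: 0.0
```

Run:
```python
from h import *
need([.555,.285,.101],94.2)
s=env.read_camera("scene")[:,:,::-1];t=env.read_camera("top")[:,:,::-1]
a=cv2.resize(s[150:250,290:390],None,fx=4,fy=4,interpolation=cv2.INTER_CUBIC)
b=cv2.resize(t[150:250,290:390],None,fx=4,fy=4,interpolation=cv2.INTER_CUBIC)
cv2.imwrite("pics/c.png",np.hstack([a,b]))
```

```text
t 4.475 pos [0.5545 0.2838 0.1637] [-1.7991e+02  6.0000e-02  9.4120e+01] F [ 0.83 -0.11  0.95] grip 0.0003 0.0
slide [0.0024 0.0014 0.1254] ang [-0.0005  0.0003 -0.0004] q [ 16.  29. -60.  90.  25.  76. -43.]
```

View pics/c.png

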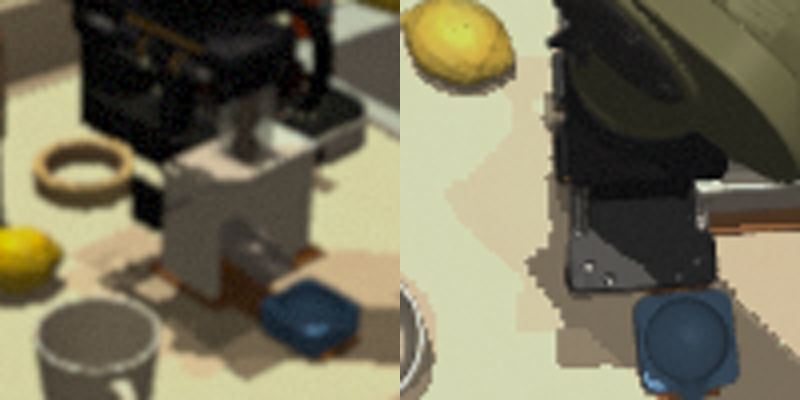

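The arm is above the gap between the housing and the paddle, and the gripper blocks the top view. I'll descend and watch the force reading.

Emit:
step_arm([
  {"angular": [0,0,0],"slide": [0.002,0,0.03],"jaw": 0},
  {"angular": [0,0,0],"slide": [0,0,0.03],"jaw": 0},
  {"angular": [0,0,0],"slide": [0,0,0.02],"jaw": 0},
])

```text
time_s: 4.95
tool_pos: [0.5546, 0.2848, 0.1231]
tool_rot: [-179.9, 0.0, 94.2]
force: [0.6, -0.9, 0.2]
grip_width: 0.0006
grasp_force: 0.0
```

Emit:
step_arm([
  {"angular": [0,0,0],"slide": [0,0,0.02],"jaw": 0},
  {"angular": [0,0,0],"slide": [0,0,0.02],"jaw": 0},
  {"angular": [0,0,0],"slide": [0,0,0.004],"jaw": 0},
  {"angular": [0,0,0],"slide": [0,0,0],"jaw": 0},
])

```text
time_s: 5.45
tool_pos: [0.555, 0.2855, 0.1025]
tool_rot: [-180.0, -0.0, 94.2]
force: [0.3, -0.4, -0.6]
grip_width: 0.0004
grasp_force: 0.0
```

Emit:
step_arm([
  {"angular": [0,0,0],"slide": [0.016,0,0],"jaw": 0},
  {"angular": [0,0,0],"slide": [0.016,0,0],"jaw": 0},
  {"angular": [0,0,0],"slide": [0.01,0,0],"jaw": 0},
  {"angular": [0,0,0],"slide": [0,0,0],"jaw": 0},
])

```text
time_s: 5.95
tool_pos: [0.5536, 0.3067, 0.1027]
tool_rot: [180.0, 0.0, 94.2]
force: [0.9, -1.8, 1.1]
grip_width: 0.0002
grasp_force: 1.2
```

Emit:
step_arm([
  {"angular": [0,0,0],"slide": [0.016,0,0],"jaw": 0},
  {"angular": [0,0,0],"slide": [0.016,0,0],"jaw": 0},
  {"angular": [0,0,0],"slide": [0.01,0,0],"jaw": 0},
  {"angular": [0,0,0],"slide": [0,0,0],"jaw": 0},
])

```text
time_s: 6.45
tool_pos: [0.5519, 0.3276, 0.1024]
tool_rot: [180.0, 0.0, 94.2]
force: [1.4, -3.8, 0.3]
grip_width: 0.0002
grasp_force: 2.0
```

Emit:
step_arm([
  {"angular": [0,0,0],"slide": [0.004,0,0],"jaw": 0},
  {"angular": [0,0,0],"slide": [0.004,0,0],"jaw": 0},
  {"angular": [0,0,0],"slide": [0,0,0],"jaw": 0},
])

```text
time_s: 6.82
tool_pos: [0.5518, 0.3281, 0.1023]
tool_rot: [-179.9, 0.3, 94.1]
force: [-0.4, -10.3, 4.1]
grip_width: 0.0008
grasp_force: 5.0
```

Emit:
step_arm([
  {"angular": [0,0,0],"slide": [0.004,0,0],"jaw": 0},
  {"angular": [0,0,0],"slide": [0.002,0,0],"jaw": 0},
  {"angular": [0,0,0],"slide": [0,0,0],"jaw": 0},
])

```text
time_s: 7.2
tool_pos: [0.5519, 0.3282, 0.1023]
tool_rot: [-179.8, 0.6, 94.0]
force: [-2.0, -16.0, 9.2]
grip_width: 0.0004
grasp_force: 7.7
```

Emit:
step_arm([
  {"angular": [0,0,0],"slide": [-0.02,0,0],"jaw": 0},
  {"angular": [0,0,0],"slide": [-0.04,0,0],"jaw": 0},
  {"angular": [0,0,0],"slide": [-0.034,0,0],"jaw": 0},
  {"angular": [0,0,0],"slide": [-0.004,0,0],"jaw": 0},
  {"angular": [0,0,0],"slide": [0,0,-0.02],"jaw": 0},
  {"angular": [0,0,0],"slide": [0,0,-0.06],"jaw": 0},
  {"angular": [0,0,0],"slide": [0,0,-0.08],"jaw": 0},
  {"angular": [0,0,0],"slide": [0,0,-0.1],"jaw": 0},
  {"angular": [0,0,0],"slide": [0,0,-0.06],"jaw": 0.5},
])

```text
time_s: 8.32
tool_pos: [0.5546, 0.2881, 0.2663]
tool_rot: [179.8, -0.2, 94.4]
force: [0.1, 0.3, -1.1]
grip_width: 0.0048
grasp_force: 0.0
```

Emit:
step_arm([
  {"angular": [0,0,0],"slide": [0,-0.06,0],"jaw": 1},
  {"angular": [0,0,0],"slide": [-0.02,-0.08,0],"jaw": 1},
  {"angular": [0,0,0],"slide": [-0.04,-0.06,0],"jaw": 1},
  {"angular": [0,0,-0.05],"slide": [0,0,0],"jaw": 1},
  {"angular": [0,0,-0.05],"slide": [0,0,0],"jaw": 1},
  {"angular": [0,0,-0.05],"slide": [0,0,0],"jaw": 1},
  {"angular": [0,0,-0.05],"slide": [0,0,0],"jaw": 1},
  {"angular": [0,0,-0.05],"slide": [0,0,0],"jaw": 1},
  {"angular": [0,0,-0.05],"slide": [0,0,0],"jaw": 1},
  {"angular": [0,0,-0.05],"slide": [0,0,0],"jaw": 1},
])

```text
time_s: 9.57
tool_pos: [0.4567, 0.2502, 0.2633]
tool_rot: [179.9, 0.0, 157.7]
force: [-0.2, 0.4, 0.8]
grip_width: 0.0868
grasp_force: 0.0
```

Emit:
step_arm([
  {"angular": [0,0,-0.05],"slide": [0,0,0],"jaw": 1},
  {"angular": [0,0,-0.05],"slide": [0,0,0],"jaw": 1},
  {"angular": [0,0,-0.05],"slide": [0,0,0],"jaw": 1},
  {"angular": [0,0,0],"slide": [0,0,0],"jaw": 1},
])

```text
time_s: 10.07
tool_pos: [0.4569, 0.2499, 0.2632]
tool_rot: [179.9, 0.0, -175.7]
force: [-0.3, 0.7, -0.5]
grip_width: 0.0873
grasp_force: 0.0
```

Run:
```python
from h import *
need([.4475,.224,.12],184)
s=env.read_camera("scene")[:,:,::-1];t=env.read_camera("top")[:,:,::-1]
a=cv2.resize(s[150:250,290:390],None,fx=4,fy=4,interpolation=cv2.INTER_CUBIC)
b=cv2.resize(t[150:250,290:390],None,fx=4,fy=4,interpolation=cv2.INTER_CUBIC)
cv2.imwrite("pics/d.png",np.hstack([a,b]))
```

```text
t 10.075 pos [0.4569 0.2499 0.2632] [ 1.7995e+02  5.0000e-02 -1.7575e+02] F [-0.31  0.67 -0.51] grip 0.0873 0.0
slide [ 0.0227 -0.0505  0.2863] ang [0.0003 0.0003 0.0014] q [ 39.  11. -77.  96.  11.  82.  54.]
```

View pics/d.png

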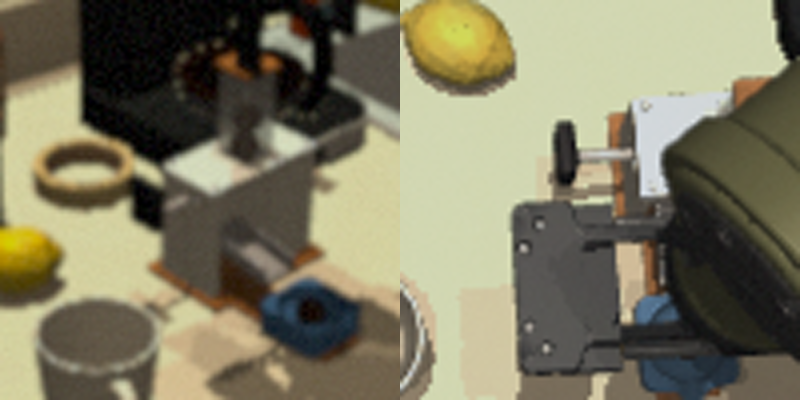

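The ball lies in the dish (scene crop at (312,312)) and the handle is home. I'll project the tool into the top view to see how the gripper lies relative to the dish.

Run:
```python
from h import *
f=lambda X:((proj("top",X)-[290,150]+.5)*4+[400,0]).round(0)
o=env.get_obs();p=o["tool_pos"]
for dz in(0,.07,.12):print(dz,f(p+[0,0,dz]),[f(p+[0,s*.055,dz]) for s in(-1,1)])
t=env.read_camera("top")[:,:,::-1]
cv2.imwrite("pics/e.png",cv2.resize(t[100:300,250:450],None,fx=3,fy=3))
```

```text
0 [697. 294.] [array([805., 296.]), array([589., 293.])]
0.07 [718. 281.] [array([835., 283.]), array([599., 279.])]
0.12 [735. 270.] [array([861., 272.]), array([608., 268.])]
```

View pics/e.png

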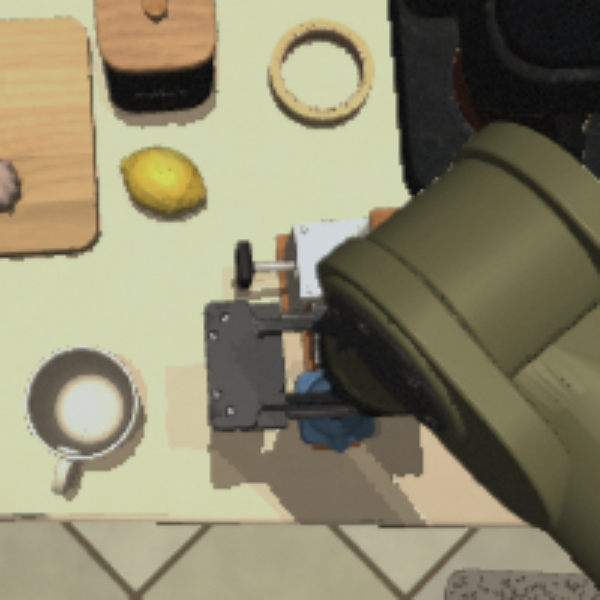

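Emit:
step_arm([
  {"angular": [0,0,0],"slide": [0.0227,-0.0505,0.03],"jaw": 1},
  {"angular": [0,0,0],"slide": [0,0,0.08],"jaw": 1},
  {"angular": [0,0,0],"slide": [0,0,0.08],"jaw": 1},
  {"angular": [0,0,0],"slide": [0,0,0.06],"jaw": 1},
  {"angular": [0,0,0],"slide": [0,0,0.03],"jaw": 1},
  {"angular": [0,0,0],"slide": [0,0,0],"jaw": 1},
])

```text
time_s: 10.98
tool_pos: [0.4475, 0.2223, 0.1222]
tool_rot: [180.0, -0.1, -175.8]
force: [0.7, 0.7, 1.0]
grip_width: 0.0872
grasp_force: 0.0
```

Run:
```python
from h import *
need([.4475,.224,.007],184.2)
s=env.read_camera("scene")[:,:,::-1]
cv2.imwrite("pics/f.png",cv2.resize(s[160:280,310:430],None,fx=5,fy=5,interpolation=cv2.INTER_CUBIC))
t=env.read_camera("top")[:,:,::-1];h=cv2.cvtColor(t,cv2.COLOR_BGR2HSV);m=cv2.inRange(h,(95,70,20),(125,255,255))[210:270,330:400]
print(np.argwhere(m).min(0)+[210,330],np.argwhere(m).max(0)+[210,330],m.sum()//255)
```

```text
t 10.975 pos [0.4475 0.2223 0.1222] [ 1.7998e+02 -8.0000e-02 -1.7579e+02] F [0.66 0.69 1.  ] grip 0.0872 0.0
slide [-0.0005  0.0032  0.2305] ang [ 0.0001 -0.0004  0.    ] q [ 35.  16. -72. 109.  17.  66.  52.]
[223 351] [250 366] 151
```

View pics/f.png

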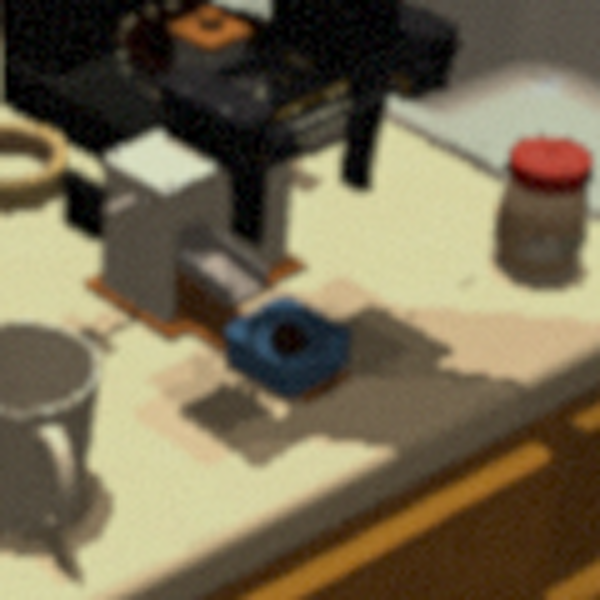

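The gripper is above the dish, the ball is in its middle at (290,338), and both fingers are clear of everything. Descending now.

Emit:
step_arm([
  {"angular": [0,0,0],"slide": [0,0.003,0.03],"jaw": 1},
  {"angular": [0,0,0],"slide": [0,0,0.06],"jaw": 1},
  {"angular": [0,0,0],"slide": [0,0,0.06],"jaw": 1},
  {"angular": [0,0,0],"slide": [0,0,0.03],"jaw": 1},
  {"angular": [0,0,0],"slide": [0,0,0],"jaw": 1},
])

```text
time_s: 11.7
tool_pos: [0.4473, 0.2236, 0.0319]
tool_rot: [-180.0, -0.1, -175.8]
force: [0.4, 0.3, 0.9]
grip_width: 0.0874
grasp_force: 0.0
```

Emit:
step_arm([
  {"angular": [0,0,0],"slide": [0,0,0.02],"jaw": 1},
  {"angular": [0,0,0],"slide": [0,0,0.02],"jaw": 1},
  {"angular": [0,0,0],"slide": [0,0,0.01],"jaw": 1},
  {"angular": [0,0,0],"slide": [0,0,0],"jaw": 1},
])

```text
time_s: 12.2
tool_pos: [0.4476, 0.2235, 0.0072]
tool_rot: [-180.0, -0.0, -175.8]
force: [0.1, -0.2, -1.3]
grip_width: 0.0871
grasp_force: 0.0
```

Run:
```python
from h import *
need([.4475,.224,.007],184.2)
```

```text
t 12.2 pos [0.4476 0.2235 0.0072] [-1.7999e+02 -4.0000e-02 -1.7579e+02] F [ 0.08 -0.21 -1.26] grip 0.0871 0.0
slide [0.0002 0.001  0.0004] ang [-0.0001 -0.0002  0.    ] q [ 25.  26. -62. 115.  28.  56.  42.]
```

Close gradually to avoid jolting the ball.

Emit:
step_arm([
  {"angular": [0,0,0],"slide": [0,0,0],"jaw": 0.9},
  {"angular": [0,0,0],"slide": [0,0,0],"jaw": 0.85},
  {"angular": [0,0,0],"slide": [0,0,0],"jaw": 0.8},
  {"angular": [0,0,0],"slide": [0,0,0],"jaw": 0.77},
  {"angular": [0,0,0],"slide": [0,0,0],"jaw": 0.74},
  {"angular": [0,0,0],"slide": [0,0,0],"jaw": 0.71},
  {"angular": [0,0,0],"slide": [0,0,0],"jaw": 0.68},
  {"angular": [0,0,0],"slide": [0,0,0],"jaw": 0.6},
  {"angular": [0,0,0],"slide": [0,0,0],"jaw": 0.6},
  {"angular": [0,0,0],"slide": [0,0,0],"jaw": 0.6},
], newtons=15)

```text
time_s: 13.45
tool_pos: [0.4479, 0.2236, 0.0075]
tool_rot: [-180.0, 0.0, -175.8]
force: [0.5, 0.3, -0.2]
grip_width: 0.0646
grasp_force: 14.9
```

Emit:
step_arm([
  {"angular": [0,0,0],"slide": [0,0,0],"jaw": 0.5},
  {"angular": [0,0,0],"slide": [0,0,0],"jaw": 0.4},
  {"angular": [0,0,0],"slide": [0,0,0],"jaw": 0.4},
  {"angular": [0,0,0],"slide": [0,0,0],"jaw": 0.4},
  {"angular": [0,0,0],"slide": [0,0,0],"jaw": 0.4},
  {"angular": [0,0,0],"slide": [0,0,0],"jaw": 0.4},
])

```text
time_s: 14.2
tool_pos: [0.4479, 0.2236, 0.0075]
tool_rot: [-180.0, 0.0, -175.8]
force: [0.1, 0.3, 0.5]
grip_width: 0.0642
grasp_force: 14.9
```

Run:
```python
from h import *
need([.4475,.224,.007],184.2)
s=env.read_camera("scene")[:,:,::-1]
cv2.imwrite("pics/g.png",cv2.resize(s[160:280,310:430],None,fx=5,fy=5,interpolation=cv2.INTER_CUBIC))
```

```text
t 14.2 pos [0.4479 0.2236 0.0075] [-180.     0.  -175.8] F [0.11 0.34 0.54] grip 0.0642 14.9
slide [0.0007 0.0008 0.0011] ang [-0.  0. -0.] q [ 25.  26. -62. 115.  28.  56.  42.]
```

View pics/g.png

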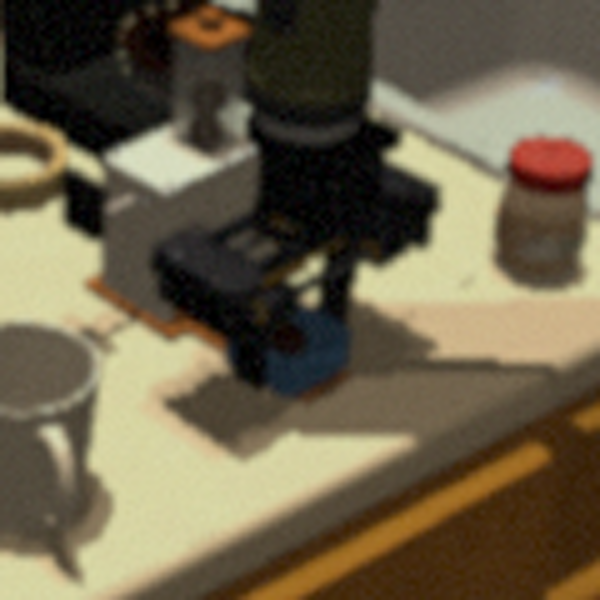

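Emit:
step_arm([
  {"angular": [0,0,0],"slide": [0,0,-0.003],"jaw": 0.4},
  {"angular": [0,0,0],"slide": [0,0,-0.006],"jaw": 0.4},
  {"angular": [0,0,0],"slide": [0,0,-0.01],"jaw": 0.4},
  {"angular": [0,0,0],"slide": [0,0,-0.015],"jaw": 0.4},
  {"angular": [0,0,0],"slide": [0,0,-0.02],"jaw": 0.4},
  {"angular": [0,0,0],"slide": [0,0,-0.02],"jaw": 0.4},
  {"angular": [0,0,0],"slide": [0,0,-0.015],"jaw": 0.4},
  {"angular": [0,0,0],"slide": [0,0,-0.01],"jaw": 0.4},
  {"angular": [0,0,0],"slide": [0,0,-0.005],"jaw": 0.4},
  {"angular": [0,0,0],"slide": [0,0,0],"jaw": 0.4},
])

```text
time_s: 15.5
tool_pos: [0.4479, 0.2235, 0.0595]
tool_rot: [-180.0, 0.0, -175.8]
force: [0.4, 0.1, -0.8]
grip_width: 0.0643
grasp_force: 14.9
```

Emit:
step_arm([
  {"angular": [0,0,0],"slide": [0,0,-0.005],"jaw": 0.4},
  {"angular": [0,0,0],"slide": [0,0,-0.01],"jaw": 0.4},
  {"angular": [0,0,0],"slide": [0,0,-0.02],"jaw": 0.4},
  {"angular": [0,0,0],"slide": [0,0,-0.025],"jaw": 0.4},
  {"angular": [0,0,0],"slide": [0,0,-0.03],"jaw": 0.4},
  {"angular": [0,0,0],"slide": [0,0,-0.03],"jaw": 0.4},
  {"angular": [0,0,0],"slide": [0,0,-0.025],"jaw": 0.4},
  {"angular": [0,0,0],"slide": [0,0,-0.015],"jaw": 0.4},
  {"angular": [0,0,0],"slide": [0,0,-0.005],"jaw": 0.4},
  {"angular": [0,0,0],"slide": [0,0,0],"jaw": 0.4},
])

```text
time_s: 16.75
tool_pos: [0.4478, 0.2234, 0.1419]
tool_rot: [-180.0, -0.0, -175.8]
force: [-0.2, -0.5, -1.3]
grip_width: 0.0643
grasp_force: 14.9
```

Run:
```python
from h import *
need([.445,.32,.145],184.2)
s=env.read_camera("scene")[:,:,::-1]
cv2.imwrite("pics/h.png",cv2.resize(s[130:280,290:440],None,fx=4,fy=4,interpolation=cv2.INTER_CUBIC))
```

```text
t 16.75 pos [0.4478 0.2234 0.1419] [-1.7998e+02 -1.0000e-02 -1.7581e+02] F [-0.16 -0.48 -1.34] grip 0.0643 14.9
slide [-0.0086  0.193  -0.0063] ang [-0.0001 -0.0001 -0.    ] q [ 37.  14. -73. 108.  15.  68.  53.]
```

View pics/h.png

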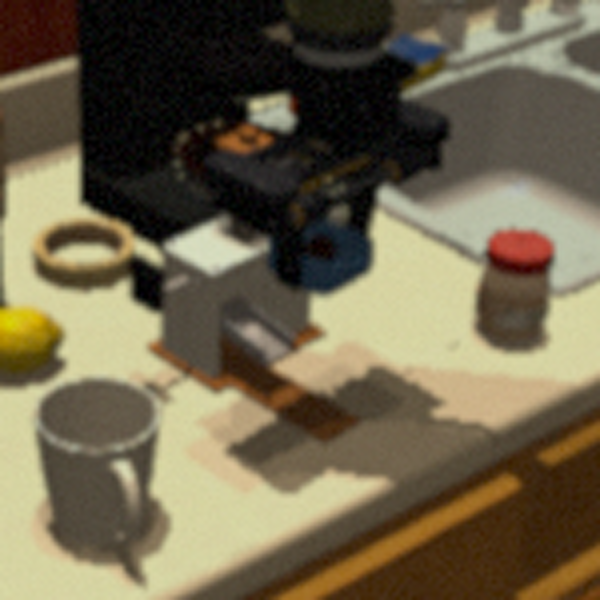

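The dish is lifted and level, the ball is in its middle at (322,243), and the tongue is bare. Next I'll move sideways, clear of the column, then turn.

Emit:
step_arm([
  {"angular": [0,0,0],"slide": [0,0.004,0],"jaw": 0.4},
  {"angular": [0,0,0],"slide": [0,0.01,0],"jaw": 0.4},
  {"angular": [0,0,0],"slide": [0,0.016,0],"jaw": 0.4},
  {"angular": [0,0,0],"slide": [0,0.022,0],"jaw": 0.4},
  {"angular": [0,0,0],"slide": [0,0.025,0],"jaw": 0.4},
  {"angular": [0,0,0],"slide": [0,0.025,0],"jaw": 0.4},
  {"angular": [0,0,0],"slide": [0,0.025,0],"jaw": 0.4},
  {"angular": [0,0,0],"slide": [0,0.022,0],"jaw": 0.4},
  {"angular": [0,0,0],"slide": [0,0.016,0],"jaw": 0.4},
  {"angular": [0,0,0],"slide": [0,0.01,0],"jaw": 0.4},
])

```text
time_s: 18.05
tool_pos: [0.4413, 0.3115, 0.142]
tool_rot: [180.0, -0.0, -175.8]
force: [0.0, -0.4, -1.8]
grip_width: 0.0643
grasp_force: 14.9
```

Emit:
step_arm([
  {"angular": [0,0,0],"slide": [0,0.005,0],"jaw": 0.4},
  {"angular": [0,0,0.01],"slide": [0,0,0],"jaw": 0.4},
  {"angular": [0,0,0.02],"slide": [0,0,0],"jaw": 0.4},
  {"angular": [0,0,0.03],"slide": [0,0,0],"jaw": 0.4},
  {"angular": [0,0,0.03],"slide": [0,0,0],"jaw": 0.4},
  {"angular": [0,0,0.03],"slide": [0,0,0],"jaw": 0.4},
  {"angular": [0,0,0.03],"slide": [0,0,0],"jaw": 0.4},
  {"angular": [0,0,0.03],"slide": [0,0,0],"jaw": 0.4},
  {"angular": [0,0,0.03],"slide": [0,0,0],"jaw": 0.4},
  {"angular": [0,0,0.03],"slide": [0,0,0],"jaw": 0.4},
])

```text
time_s: 19.3
tool_pos: [0.4415, 0.3128, 0.142]
tool_rot: [-180.0, 0.0, 140.7]
force: [1.2, 0.2, -1.2]
grip_width: 0.064
grasp_force: 14.9
```

Emit:
step_arm([
  {"angular": [0,0,0.03],"slide": [0,0,0],"jaw": 0.4},
  {"angular": [0,0,0.03],"slide": [0,0,0],"jaw": 0.4},
  {"angular": [0,0,0.03],"slide": [0,0,0],"jaw": 0.4},
  {"angular": [0,0,0.03],"slide": [0,0,0],"jaw": 0.4},
  {"angular": [0,0,0.03],"slide": [0,0,0],"jaw": 0.4},
  {"angular": [0,0,0.03],"slide": [0,0,0],"jaw": 0.4},
  {"angular": [0,0,0.03],"slide": [0,0,0],"jaw": 0.4},
  {"angular": [0,0,0.02],"slide": [0,0,0],"jaw": 0.4},
  {"angular": [0,0,0.02],"slide": [0,0,0],"jaw": 0.4},
  {"angular": [0,0,0.01],"slide": [0,0,0],"jaw": 0.4},
])

```text
time_s: 20.55
tool_pos: [0.4415, 0.3129, 0.1421]
tool_rot: [180.0, 0.0, 94.1]
force: [0.3, -1.3, -1.9]
grip_width: 0.0644
grasp_force: 14.9
```

Run:
```python
from h import *
need([.4456,.397,.137],94.2)
```

```text
t 20.55 pos [0.4415 0.3129 0.1421] [1.7999e+02 2.0000e-02 9.4060e+01] F [ 0.26 -1.34 -1.95] grip 0.0644 14.9
slide [0.1672 0.0202 0.0101] ang [ 0.0001  0.0001 -0.0008] q [  8.  14. -52. 103.  12.  68. -44.]
```

Emit:
step_arm([
  {"angular": [0,0,0],"slide": [0.005,0.001,0],"jaw": 0.4},
  {"angular": [0,0,0],"slide": [0.012,0.001,0],"jaw": 0.4},
  {"angular": [0,0,0],"slide": [0.018,0.002,0],"jaw": 0.4},
  {"angular": [0,0,0],"slide": [0.022,0.003,0],"jaw": 0.4},
  {"angular": [0,0,0],"slide": [0.025,0.003,0],"jaw": 0.4},
  {"angular": [0,0,0],"slide": [0.025,0.003,0],"jaw": 0.4},
  {"angular": [0,0,0],"slide": [0.022,0.003,0],"jaw": 0.4},
  {"angular": [0,0,0],"slide": [0.018,0.002,0],"jaw": 0.4},
  {"angular": [0,0,0],"slide": [0.012,0.001,0],"jaw": 0.4},
  {"angular": [0,0,0],"slide": [0.007,0.001,0],"jaw": 0.4},
])

```text
time_s: 21.8
tool_pos: [0.4451, 0.3972, 0.142]
tool_rot: [-180.0, 0.0, 94.2]
force: [-0.6, 0.5, -1.5]
grip_width: 0.064
grasp_force: 14.9
```

Emit:
step_arm([
  {"angular": [0,0,0],"slide": [0.001,0,0],"jaw": 0.4},
  {"angular": [0,0,0],"slide": [0,0,0],"jaw": 0.4},
  {"angular": [0,0,0],"slide": [0,0,0],"jaw": 0.4},
  {"angular": [0,0,0],"slide": [0,0,0],"jaw": 0.4},
  {"angular": [0,0,0],"slide": [0,0,0],"jaw": 0.4},
  {"angular": [0,0,0],"slide": [0,0,0],"jaw": 0.4},
  {"angular": [0,0,0],"slide": [0,0,0],"jaw": 0.4},
  {"angular": [0,0,0],"slide": [0,0,0],"jaw": 0.4},
])

```text
time_s: 22.8
tool_pos: [0.4451, 0.3973, 0.142]
tool_rot: [-180.0, 0.0, 94.2]
force: [0.5, -0.7, -1.9]
grip_width: 0.0645
grasp_force: 14.9
```

Run:
```python
from h import *
need([.4456,.397,.142],94.2)
s=env.read_camera("scene")[:,:,::-1];t=env.read_camera("top")[:,:,::-1]
a=cv2.resize(s[170:290,270:370],None,fx=4,fy=4,interpolation=cv2.INTER_CUBIC)
b=cv2.resize(t[160:280,240:340],None,fx=4,fy=4,interpolation=cv2.INTER_CUBIC)
cv2.imwrite("pics/i.png",np.hstack([a,b]))
```

```text
t 22.8 pos [0.4451 0.3973 0.142 ] [-1.80e+02  1.00e-02  9.42e+01] F [ 0.5  -0.73 -1.9 ] grip 0.0645 14.9
slide [-0.0008  0.0009 -0.0001] ang [-0.  0.  0.] q [ -3.  23. -51.  96.  18.  71. -54.]
```

View pics/i.png

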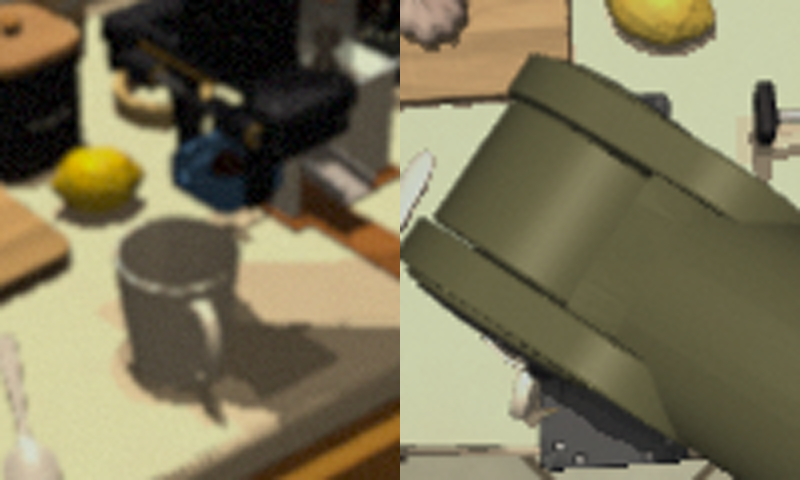

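The lip, at about (178,178), is directly above the mouth's centre at (178,250) in the scene crop. The ball is visible in the dish and the mug hasn't moved. Handing in.

```bash
python3 -c "
from cell import env
print(env.sign_off())"
```

```text
the job is handed in; nothing more can be done
None
```

The job is handed in, though the hand-in returned no verdict: one ball was dispensed, and the dish is held level and still with the ball in it, turned a quarter turn, its lip about 6 cm above the middle of the mug's mouth.

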